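# Return the chromatography columns to the saddle rail in order of length

## Robot

A 6-joint arm with a two-finger parallel gripper is mounted at the origin on a cart in front of the work surface, level with it; the furniture and walls round the work are solid. World frame = base frame: x ahead of the robot, y to its left, z up, the work surface at z = 0. Lengths are in m, angles in rad, forces in N, time in s.
With the tool pointing down it reaches from about 0.375 to 0.9 m from the base axis. Payload 3.1 kg.
Tool frame: the origin (TCP) lies between the finger pads; the fingertips stand manip.finger_overhang ahead of it and the grasp point (between the pads) lies 5 mm behind it (manip.finger_overhang is the distance from the TCP to the fingertips, in m); z points along the fingers, y is the line along which they close (so a half turn about z gives the same grasp; the last joint's range is limited). The gripper opens to 85 mm and grips with 20 to 120 N. Pads are 22 mm wide; open, the fingers measure 114 mm over their backs; the gripper's body (76 mm by 85 mm) begins 54 mm behind the grasp point. The pads swing forward as they close: fully open they stand 13 mm farther back than shut.
Start: joints at [-0.178, 0.527, 1.433, -0, 1.181, -0.178], TCP at [0.625, 0, 0.245] pointing down, gripper open.
Joint ranges: [-3.08, 3.08], [-0.75, 2.2], [0.22, 2.44], [-1.43, 4.57], [0, 2.65], [-2.85, 2.85]. Speed limits (rad/s): [2.79, 2.79, 3.14, 3.14, 3.14, 3.14].

## Interface

Orientations are given as a unit quaternion [x, y, z, w].
In Python, from station import manip gives the robot as it stands.
- The arm moves only by the tool drive_tool, never from a script. Its argument "plan" is a list of rows, each a list of 7 numbers: the shift along the tool's x, y, z in m, then the turn, a rotation vector about the tool's x, y, z in degrees, then the opening, from -1 (shut) to 1 (fully open). In form: [[x, y, z, wx, wy, wz, gripper], ...]. A call has 1 to 10 rows; each row shifts and turns the commanded pose from where the row before left it, along the tool's axes as they then stand; what a row does not reach is not made up. A row lasts 1/10 s, in which the tool goes at most 50 mm and 8.59 degrees, less where a joint would pass 70% of its speed; a pose out of reach is approached as far as the arm can. A call is refused whole if a number of a shift passes 0.05 or a number of a turn 8.59, either way. A call with a gripper value outside its range is refused whole. The fingers move at their own pace and stop on an object; "newtons" is the grip in N (left out, the last holds). Time passes only in rows, so rows that do not move let the fingers close. It gives the time, the measured TCP pose, the force, the opening and the grip force at its end, in the units of the state.
- manip.sense(): the state, without advancing time (a new reading comes with each control period).
- manip.snapshot(name): name is "scene" or "side" or "wrist"; returns a dict with "image" (420x560x3 uint8, red, green, blue), "z_map" (420x560 float32, m along the optical axis (not along the pixel's ray), 0 where there is no reading), "fov_y" (degrees; the focal length in pixels is half the picture's height over the tangent of half this angle, whatever the lens; pixels are square), "cx", "cy" (the principal point, pixels), "k1" (the pictures are not rectified: a ray, as slopes to the right and down, at radius r is drawn at 1 + k1 r^2 times it, then the intrinsics apply), "extrinsics" (4x4, takes a point from camera to world coordinates); the wrist camera has in their place "mount" (4x4, takes a point from camera to tool coordinates, whose origin is the TCP and whose axes are the flange's). Camera axes: x right, y up, looking along -z (the intrinsics and any distortion apply to the point x, -y, -z); pixel columns grow to the right and rows downward; lengths in m; the calibration is good to about 2 mm. A picture is of the moment at which its call begins: read the wrist's pose just before it.
- manip.sign_off(): hands the job in; it is judged then, once.
The state is a dict: "t": time; "q": joint angles; "qd": joint speeds; "tau": joint torques, N m; "tcp_pos": TCP position; "tool_rot": TCP orientation; "force": force on the tool from outside, world axes, zero at the start; "ft_torque": the same for the moment, N m; "finger_gap": opening from 0.0 (shut) to 1.0 (fully open); "gripper_force": force on a finger pad.
Only numpy, scipy, OpenCV 4.12 (cv2) and the standard library are available. Lean on these libraries where they do the work, as an engineer would, in place of code of your own. Each camera call takes 0.05 s, during which the arm holds its last target. There are 200 camera calls.

## Task

The four steel chromatography columns lying about the bench belong back on their rail. Lay each one crosswise in its own grey V-saddle, the shortest in the saddle next to the black end stop and then in order of length up to the longest at the far end, each with its bare barrel down in both notches and its middle over the middle of the saddle.

Things in the scene. Friction and masses are not known exactly. Their poses are not given: they have to be found in the camera images.
- column_1: shortest of four steel chromatography columns, 115 mm long overall, about 165 g: barrel 12 mm in diameter, 79 mm long, white paper band round its middle; each end has a hexagonal nut (20 mm across flats, 12 mm long) and a 6 mm black plug. Origin on its axis at mid length, 10 to 12 mm above the bench as it lies; x axis along the barrel, ends alike
- column_2: second shortest of four steel chromatography columns, 140 mm long overall, about 190 g: barrel 12 mm in diameter, 104 mm long, white paper band round its middle; each end has a hexagonal nut (20 mm across flats, 12 mm long) and a 6 mm black plug. Origin on its axis at mid length, 10 to 12 mm above the bench as it lies; x axis along the barrel, ends alike
- column_3: second longest of four steel chromatography columns, 165 mm long overall, about 215 g: barrel 12 mm in diameter, 129 mm long, white paper band round its middle; each end has a hexagonal nut (20 mm across flats, 12 mm long) and a 6 mm black plug. Origin on its axis at mid length, 10 to 12 mm above the bench as it lies; x axis along the barrel, ends alike
- column_4: longest of four steel chromatography columns, 190 mm long overall, about 240 g: barrel 12 mm in diameter, 154 mm long, white paper band round its middle; each end has a hexagonal nut (20 mm across flats, 12 mm long) and a 6 mm black plug. Origin on its axis at mid length, 10 to 12 mm above the bench as it lies; x axis along the barrel, ends alike
- saddle_a: one of four like grey V-saddles fixed 50 to 74 mm apart on the rail, in any order. Origin under its foot, 19 mm above the bench; x along the groove, y along the rail, z up. Foot 56x38x10 mm; two 6 mm cheeks, 44 mm clear apart in x (fingers fit between), tops at z 49 mm, with 90 degree notches 31 mm wide at the top. A seated barrel's axis is at y 0, z 42 mm, its middle at x 0
- saddle_b: one of four like grey V-saddles fixed 50 to 74 mm apart on the rail, in any order. Origin under its foot, 19 mm above the bench; x along the groove, y along the rail, z up. Foot 56x38x10 mm; two 6 mm cheeks, 44 mm clear apart in x (fingers fit between), tops at z 49 mm, with 90 degree notches 31 mm wide at the top. A seated barrel's axis is at y 0, z 42 mm, its middle at x 0
- saddle_c: one of four like grey V-saddles fixed 50 to 74 mm apart on the rail, in any order. Origin under its foot, 19 mm above the bench; x along the groove, y along the rail, z up. Foot 56x38x10 mm; two 6 mm cheeks, 44 mm clear apart in x (fingers fit between), tops at z 49 mm, with 90 degree notches 31 mm wide at the top. A seated barrel's axis is at y 0, z 42 mm, its middle at x 0
- saddle_d: one of four like grey V-saddles fixed 50 to 74 mm apart on the rail, in any order. Origin under its foot, 19 mm above the bench; x along the groove, y along the rail, z up. Foot 56x38x10 mm; two 6 mm cheeks, 44 mm clear apart in x (fingers fit between), tops at z 49 mm, with 90 degree notches 31 mm wide at the top. A seated barrel's axis is at y 0, z 42 mm, its middle at x 0
- end_stop: black upright plate with a round knob on top, 52 mm wide, 98 mm tall over the bench, at one end of the rail (either end; the other has only a flat cap). Fixed. Origin 19 mm above the bench on the rail's centre line, about 57 mm from the middle of the nearest saddle; saddles follow about every 62 mm

How it is judged:
At the end, for the whole second after the job is handed in: Each column rests, released, in its own saddle, barrel in both notches (axis within 4 mm sideways, 5 mm in height, 0.1 rad of the groove), mid length within 11 mm of the saddle's middle; from the end stop outward they run from shortest to longest (((x of column_1 in the frame of saddle_a between -0.011 and 0.011 m and y of column_1 in the frame of saddle_a between -0.004 and 0.004 m and z of column_1 in the frame of saddle_a between 0.037 and 0.046 m and angle between the x axis of column_1 and the x axis of saddle_a, either way round below 0.1 rad) or (x of column_1 in the frame of saddle_b between -0.011 and 0.011 m and y of column_1 in the frame of saddle_b between -0.004 and 0.004 m and z of column_1 in the frame of saddle_b between 0.037 and 0.046 m and angle between the x axis of column_1 and the x axis of saddle_b, either way round below 0.1 rad) or (x of column_1 in the frame of saddle_c between -0.011 and 0.011 m and y of column_1 in the frame of saddle_c between -0.004 and 0.004 m and z of column_1 in the frame of saddle_c between 0.037 and 0.046 m and angle between the x axis of column_1 and the x axis of saddle_c, either way round below 0.1 rad) or (x of column_1 in the frame of saddle_d between -0.011 and 0.011 m and y of column_1 in the frame of saddle_d between -0.004 and 0.004 m and z of column_1 in the frame of saddle_d between 0.037 and 0.046 m and angle between the x axis of column_1 and the x axis of saddle_d, either way round below 0.1 rad)) and horizontal distance between column_1 and end_stop between 0.037 and 0.077 m and linear speed of each of column_1, column_2, column_3, column_4 below 0.02 m/s and angular speed of each of column_1, column_2, column_3, column_4 below 0.2 rad/s and ((x of column_2 in the frame of saddle_a between -0.011 and 0.011 m and y of column_2 in the frame of saddle_a between -0.004 and 0.004 m and z of column_2 in the frame of saddle_a between 0.037 and 0.046 m and angle between the x axis of column_2 and the x axis of saddle_a, either way round below 0.1 rad) or (x of column_2 in the frame of saddle_b between -0.011 and 0.011 m and y of column_2 in the frame of saddle_b between -0.004 and 0.004 m and z of column_2 in the frame of saddle_b between 0.037 and 0.046 m and angle between the x axis of column_2 and the x axis of saddle_b, either way round below 0.1 rad) or (x of column_2 in the frame of saddle_c between -0.011 and 0.011 m and y of column_2 in the frame of saddle_c between -0.004 and 0.004 m and z of column_2 in the frame of saddle_c between 0.037 and 0.046 m and angle between the x axis of column_2 and the x axis of saddle_c, either way round below 0.1 rad) or (x of column_2 in the frame of saddle_d between -0.011 and 0.011 m and y of column_2 in the frame of saddle_d between -0.004 and 0.004 m and z of column_2 in the frame of saddle_d between 0.037 and 0.046 m and angle between the x axis of column_2 and the x axis of saddle_d, either way round below 0.1 rad)) and horizontal distance between column_2 and end_stop between 0.099 and 0.139 m and ((x of column_3 in the frame of saddle_a between -0.011 and 0.011 m and y of column_3 in the frame of saddle_a between -0.004 and 0.004 m and z of column_3 in the frame of saddle_a between 0.037 and 0.046 m and angle between the x axis of column_3 and the x axis of saddle_a, either way round below 0.1 rad) or (x of column_3 in the frame of saddle_b between -0.011 and 0.011 m and y of column_3 in the frame of saddle_b between -0.004 and 0.004 m and z of column_3 in the frame of saddle_b between 0.037 and 0.046 m and angle between the x axis of column_3 and the x axis of saddle_b, either way round below 0.1 rad) or (x of column_3 in the frame of saddle_c between -0.011 and 0.011 m and y of column_3 in the frame of saddle_c between -0.004 and 0.004 m and z of column_3 in the frame of saddle_c between 0.037 and 0.046 m and angle between the x axis of column_3 and the x axis of saddle_c, either way round below 0.1 rad) or (x of column_3 in the frame of saddle_d between -0.011 and 0.011 m and y of column_3 in the frame of saddle_d between -0.004 and 0.004 m and z of column_3 in the frame of saddle_d between 0.037 and 0.046 m and angle between the x axis of column_3 and the x axis of saddle_d, either way round below 0.1 rad)) and horizontal distance between column_3 and end_stop between 0.161 and 0.201 m and ((x of column_4 in the frame of saddle_a between -0.011 and 0.011 m and y of column_4 in the frame of saddle_a between -0.004 and 0.004 m and z of column_4 in the frame of saddle_a between 0.037 and 0.046 m and angle between the x axis of column_4 and the x axis of saddle_a, either way round below 0.1 rad) or (x of column_4 in the frame of saddle_b between -0.011 and 0.011 m and y of column_4 in the frame of saddle_b between -0.004 and 0.004 m and z of column_4 in the frame of saddle_b between 0.037 and 0.046 m and angle between the x axis of column_4 and the x axis of saddle_b, either way round below 0.1 rad) or (x of column_4 in the frame of saddle_c between -0.011 and 0.011 m and y of column_4 in the frame of saddle_c between -0.004 and 0.004 m and z of column_4 in the frame of saddle_c between 0.037 and 0.046 m and angle between the x axis of column_4 and the x axis of saddle_c, either way round below 0.1 rad) or (x of column_4 in the frame of saddle_d between -0.011 and 0.011 m and y of column_4 in the frame of saddle_d between -0.004 and 0.004 m and z of column_4 in the frame of saddle_d between 0.037 and 0.046 m and angle between the x axis of column_4 and the x axis of saddle_d, either way round below 0.1 rad)) and horizontal distance between column_4 and end_stop between 0.223 and 0.263 m); the robot touches nothing.
It also fails if it takes over 131 s, if anything falls off the work surface, if the arm or the gripper's body presses on something with over 40 N, if the wrist force passes 120 N, or if a joint passes its speed limit or range.

## Working session

There is one attempt and no reset: what is moved stays moved. The work goes in short steps, Python scripts to look and compute and a tool call to move; the robot and the scene stay as the last step left them, time stands still between calls to the robot, and variables do not carry over. Pictures are saved under pics/ and viewed, at most 14 in all, crops included, and the job is handed in when it is done.

Besides the shell and the picture viewer there is one more tool, called after "Emit:" by a JSON object that holds its "op" and its "data". drive_tool: Moves the arm, as the interface text tells. Its arguments: {"type":"object","properties":{"plan":{"type":"array"},"newtons":{"type":"number"}},"required":["plan"]}

```bash
ls; mkdir -p pics; cat > h.py <<'E'
import numpy as np, cv2
from station import manip
from scipy.spatial.transform import Rotation as R
def snap(n,save=None):
    s=manip.sense(); d=manip.snapshot(n)
    if n=='wrist':
        T=np.eye(4);T[:3,:3]=R.from_quat(s['tool_rot']).as_matrix();T[:3,3]=s['tcp_pos']
        d['E']=T@np.array(d['mount'])
    else: d['E']=np.array(d['extrinsics'])
    d['f']=210/np.tan(np.radians(d['fov_y'])/2)
    if save: cv2.imwrite('pics/'+save,d['image'][...,::-1])
    np.savez('/tmp/%s.npz'%n,**{k:np.array(v) for k,v in d.items()})
    return d
def load(n): return dict(np.load('/tmp/%s.npz'%n))
def rays(d,uv):
    uv=np.atleast_2d(np.array(uv,float)); K=np.array([[d['f'],0,d['cx']],[0,d['f'],d['cy']],[0,0,1.]])
    p=cv2.undistortPoints(uv[:,None],K,np.array([d['k1'],0,0,0.]))[:,0]
    return np.c_[p[:,0],-p[:,1],-np.ones(len(p))]
def onplane(d,uv,z):
    r=rays(d,uv)@d['E'][:3,:3].T; o=d['E'][:3,3]
    return o+r*((z-o[2])/r[:,2])[:,None]
def cloud(d):
    v,u=np.mgrid[:420,:560]; r=rays(d,np.c_[u.ravel(),v.ravel()])*d['z_map'].ravel()[:,None]
    P=r@d['E'][:3,:3].T+d['E'][:3,3]; P[d['z_map'].ravel()==0]=np.nan
    return P.reshape(420,560,3)
E
python3 - <<'E'
from h import *
ims=[snap(n) for n in('scene','side','wrist')]
for n,d in zip('abc',ims): print(d['f'],d['cx'],d['cy'],d['k1'],d['E'][:3].round(3).tolist())
cv2.imwrite('pics/1.png',ims[0]['image'][...,::-1]);cv2.imwrite('pics/2.png',ims[1]['image'][...,::-1]);cv2.imwrite('pics/3.png',ims[2]['image'][...,::-1])
print(manip.sense(),manip.finger_overhang)
E
```

```text
pics
495.15946100690127 275.20480131674583 216.2100339276225 0.02363239309917307 [[0.799, 0.253, -0.546, -0.331], [-0.601, 0.355, -0.716, -1.126], [0.013, 0.9, 0.436, 0.745]]
398.738150460711 282.9338884909854 208.5946036588007 -0.037072498003179695 [[-0.898, 0.303, -0.318, 0.15], [-0.439, -0.605, 0.664, 0.738], [0.008, 0.737, 0.676, 0.828]]
361.2572762121522 277.51874825723314 213.33964299200835 -0.05252313904463349 [[1.0, -0.0, 0.003, 0.626], [-0.0, 0.956, 0.294, 0.076], [-0.003, -0.294, 0.956, 0.372]]
{'t': 0.15, 'q': array([-1.78501518e-01,  5.28281122e-01,  1.43358807e+00,  1.49261036e-05,
        1.18141729e+00, -1.78500874e-01]), 'qd': array([-6.51421434e-04, -1.24793201e-03, -6.47733359e-03, -8.21038317e-04,
        3.68472395e-05,  1.47730482e-03]), 'tau': array([ 1.17890530e-03, -4.42742836e+01, -1.78276026e+01, -2.15643640e-04,
        5.61750654e-03, -9.84718270e-06]), 'tcp_pos': array([6.24481337e-01, 1.26059728e-04, 2.44547231e-01]), 'tool_rot': array([ 7.07108763e-01,  7.07104292e-01, -4.77345564e-04, -6.99612652e-04]), 'force': array([ 0.86936523, -0.27239375,  1.55241801]), 'ft_torque': array([-0.01986622,  0.03671663,  0.03258969]), 'gripper_force': 0.0, 'finger_gap': 0.9992831796893619} 0.014
```

View pics/1.png

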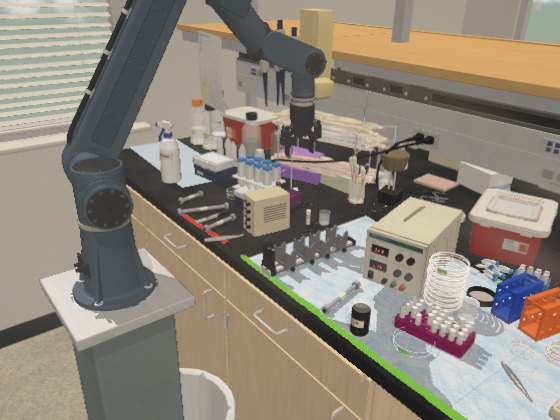

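View pics/2.png

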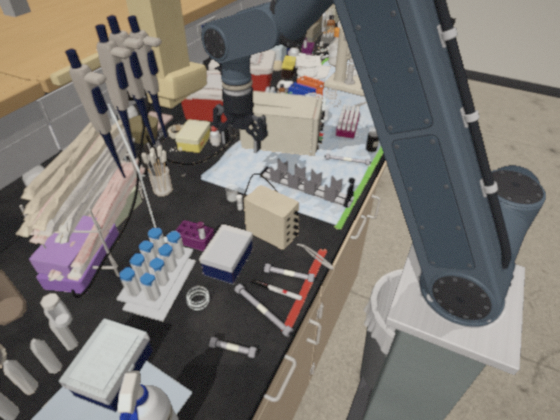

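View pics/3.png

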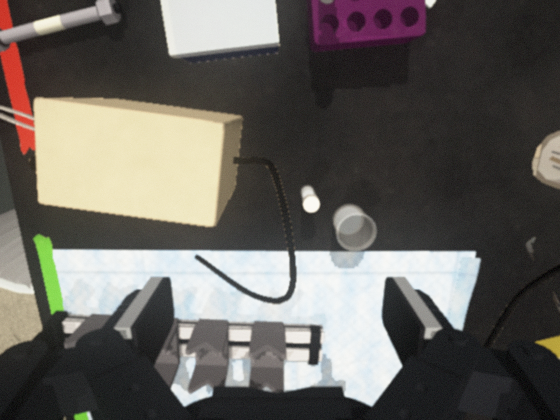

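Both fixed views show three or four columns at the left front (side ~(288,271), (262,307), (233,347)) and one past the rail (~(347,158)). The rail runs along +x with the black stop at its near end (side ~(350,190)). I'll enlarge these areas.

```bash
python3 - <<'E'
from h import *
a=load('scene');b=load('side')
c1=cv2.resize(a['image'][160:330,160:400],(800,567),interpolation=3)
c2=cv2.resize(b['image'][120:370,190:400],(480,571),interpolation=3)
cv2.imwrite('pics/4.png',c1[...,::-1]);cv2.imwrite('pics/5.png',c2[...,::-1])
for d,pts in((a,[(205,237),(215,218),(205,208),(195,198),(343,296),(268,258),(345,240)]),(b,[(288,271),(275,290),(262,307),(233,347),(347,158),(350,186),(280,172)])):
    P=cloud(d)
    for u,v in pts: print((u,v),P[v,u].round(3),onplane(d,(u,v),.011)[0].round(3))
E
```

```text
(205, 237) [ 0.332  0.111 -0.004] [0.319 0.087 0.011]
(215, 218) [ 0.426  0.208 -0.002] [0.413 0.185 0.011]
(205, 208) [0.422 0.266 0.015] [0.426 0.274 0.011]
(195, 198) [ 0.453  0.397 -0.002] [0.439 0.371 0.011]
(343, 296) [ 0.443 -0.399  0.015] [ 0.447 -0.396  0.011]
(268, 258) [ 0.364 -0.184  0.05 ] [ 0.403 -0.131  0.011]
(345, 240) [ 0.619 -0.222  0.042] [ 0.661 -0.182  0.011]
(288, 271) [0.415 0.15  0.019] [0.418 0.144 0.011]
(275, 290) [0.422 0.211 0.008] [0.421 0.213 0.011]
(262, 307) [0.424 0.273 0.016] [0.426 0.27  0.011]
(233, 347) [0.432 0.393 0.018] [0.435 0.39  0.011]
(347, 158) [ 0.445 -0.391  0.02 ] [ 0.448 -0.403  0.011]
(350, 186) [ 0.367 -0.174  0.081] [ 0.387 -0.259  0.011]
(280, 172) [ 0.612 -0.202  0.029] [ 0.623 -0.224  0.011]
```

View pics/4.png

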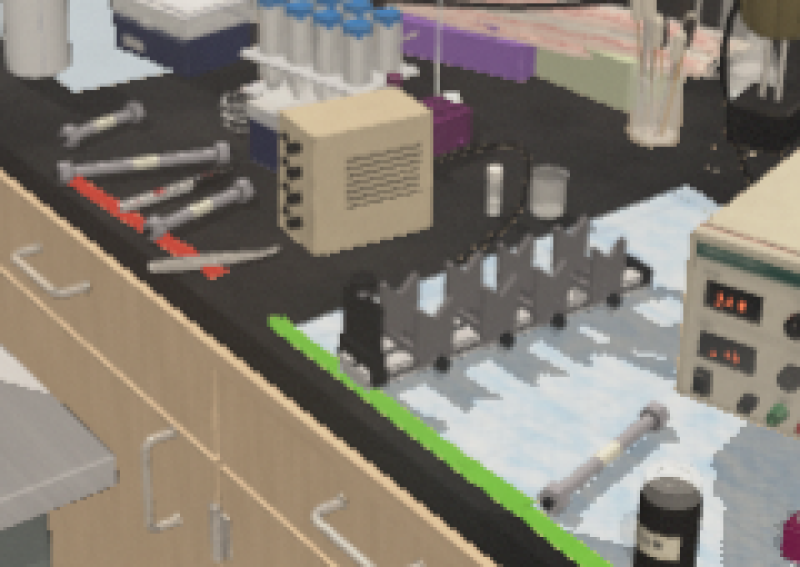

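View pics/5.png

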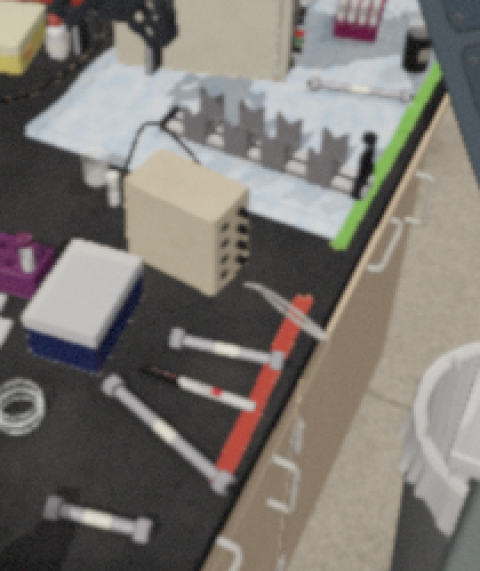

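Four columns lie at about (0.418,0.148), (0.424,0.272), (0.434,0.392) and (0.446,-0.398). The thin item at (0.42,0.21) is a pen or syringe, so it isn't a target. The rail runs along x at y≈-0.19 with the stop at x≈0.37. Next I'll get a wrist view of the rail.

Emit:
{"op": "drive_tool", "data": {"plan": [[-0.04,-0.035,0,0,0,0,1],[-0.04,-0.035,0,0,0,0,1],[-0.04,-0.035,0,0,0,0,1],[0,0,0,0,0,0,1],[0,0,0,0,0,0,1],[0,0,0,0,0,0,1]]}}

```text
t: 0.75
tcp_pos: [0.527, -0.1124, 0.2454]
tool_rot: [0.707, 0.707, 0.0, 0.0]
force: [-0.4, 0.5, 0.9]
finger_gap: 1.001
gripper_force: 0.0
```

```bash
python3 - <<'E'
from h import *
d=snap('wrist','6.png'); P=cloud(d)
np.save('/tmp/railP.npy',P)
print(manip.sense()['tcp_pos'])
g=d['image'].astype(int); sat=g.max(2)-g.min(2)
m=(P[...,2]>.060)&(P[...,2]<.072)&(P[...,1]>-.26)&(P[...,1]<-.12)&(P[...,0]>.33)&(P[...,0]<.72)
n,l,s,c=cv2.connectedComponentsWithStats(m.astype(np.uint8))
for i in range(1,n):
    if s[i,4]>15: print(s[i],P[l==i].mean(0).round(4),P[l==i].min(0).round(3),P[l==i].max(0).round(3))
for nm in('scene','side'):
    Q=cloud(load(nm)); m=(Q[...,2]>.03)&(Q[...,1]<-.2)&(Q[...,1]>-.45)&(Q[...,0]>.4)&(Q[...,0]<.75)
    q=Q[m]; h,_,_=np.histogram2d(q[:,0],q[:,1],[np.arange(.4,.76,.05),np.arange(-.45,-.19,.05)]); print(h.astype(int))
E
```

```text
[ 0.52708297 -0.11210994  0.24534621]
[143 239  15  10 109] [ 0.4097 -0.1602  0.0646] [ 0.404 -0.164  0.06 ] [ 0.416 -0.157  0.069]
[100 240  18  53 329] [ 0.371  -0.1807  0.0661] [ 0.365 -0.209  0.06 ] [ 0.373 -0.157  0.072]
[174 240  12  10  93] [ 0.4377 -0.1611  0.0648] [ 0.431 -0.165  0.06 ] [ 0.442 -0.158  0.069]
[218 242  14   9 108] [ 0.4783 -0.1626  0.0646] [ 0.473 -0.167  0.06 ] [ 0.484 -0.16   0.07 ]
[248 243  12  10  96] [ 0.5061 -0.1637  0.0649] [ 0.5   -0.168  0.06 ] [ 0.511 -0.161  0.069]
[281 244  12  10  95] [ 0.5355 -0.1648  0.0646] [ 0.531 -0.169  0.06 ] [ 0.541 -0.162  0.07 ]
[309 245  13  10 100] [ 0.563  -0.166   0.0644] [ 0.557 -0.17   0.06 ] [ 0.568 -0.163  0.069]
[349 246  14  10  95] [ 0.5995 -0.1673  0.0646] [ 0.595 -0.171  0.06 ] [ 0.607 -0.165  0.069]
[377 247  14  10 106] [ 0.6269 -0.1686  0.0643] [ 0.621 -0.173  0.06 ] [ 0.633 -0.166  0.069]
[176 287  13  11  93] [ 0.4361 -0.2103  0.0643] [ 0.429 -0.215  0.06 ] [ 0.441 -0.208  0.069]
[219 289  13  10  93] [ 0.4765 -0.2125  0.0642] [ 0.471 -0.217  0.06 ] [ 0.482 -0.209  0.069]
[246 291  13  10  96] [ 0.504  -0.2135  0.0646] [ 0.497 -0.218  0.06 ] [ 0.509 -0.211  0.069]
[279 292  12  10  97] [ 0.5339 -0.2147  0.0644] [ 0.529 -0.219  0.06 ] [ 0.54  -0.212  0.069]
[305 293  14  10  96] [ 0.5613 -0.2159  0.0645] [ 0.555 -0.22   0.06 ] [ 0.567 -0.213  0.069]
[345 293  12  10  90] [ 0.5975 -0.2163  0.0643] [ 0.593 -0.221  0.06 ] [ 0.605 -0.214  0.069]
[370 294  13  10  89] [ 0.6245 -0.2179  0.0639] [ 0.619 -0.222  0.06 ] [ 0.63  -0.215  0.069]
[[  0   0   0   0 139]
 [  0   0   0   0 104]
 [  0  15   0   0 101]
 [936 725   2   0  82]
 [170 157  26   0  78]
 [162 152  64   0   0]
 [155 133  99   0   0]]
[[  0   0   0   0 129]
 [  0   0   0   0  83]
 [  0   0   0   0 101]
 [100 531  23   0  84]
 [ 99 170 443   0  93]
 [ 95 109 526   0   0]
 [ 94  97 343   0   0]]
```

View pics/6.png

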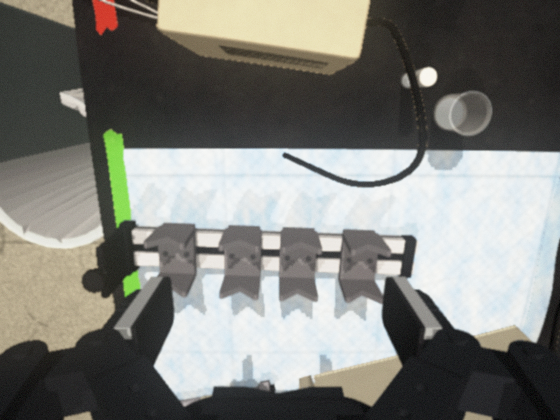

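The rail runs at about -2°, and the four saddles centre near x 0.423, 0.491, 0.548 and 0.612. Next is the left group of columns.

Emit:
{"op": "drive_tool", "data": {"plan": [[0.041,-0.007,-0.006,0,0,0,1],[0.041,-0.007,-0.006,0,0,0,1],[0.041,-0.007,-0.006,0,0,0,1],[0.041,-0.007,-0.006,0,0,0,1],[0.041,-0.007,-0.006,0,0,0,1],[0.041,-0.007,-0.006,0,0,0,1],[0.041,-0.007,-0.006,0,0,0,1],[0.041,-0.007,-0.006,0,0,0,1],[0.041,-0.007,-0.006,0,0,0,1],[0,0,0,0,0,0,1]]}}

```text
t: 1.8
tcp_pos: [0.4623, 0.2622, 0.3002]
tool_rot: [0.704, 0.71, 0.002, -0.0]
force: [0.8, -0.2, -1.2]
finger_gap: 0.999
gripper_force: 0.0
```

Emit:
{"op": "drive_tool", "data": {"plan": [[0,0,0,0,0,0,1],[0,0,0,0,0,0,1]]}}

```text
t: 2.0
tcp_pos: [0.463, 0.2561, 0.2989]
tool_rot: [0.707, 0.707, -0.0, 0.0]
force: [0.2, -0.4, 0.3]
finger_gap: 1.001
gripper_force: 0.0
```

```bash
cat >> h.py <<'E'
def cols(d,box,zlo=.007,zhi=.032,show=True):
    """blobs standing zlo..zhi over the bench in box (x0,x1,y0,y1): centre, yaw, length, top height"""
    P=cloud(d); m=(P[...,2]>zlo)&(P[...,2]<zhi)&(P[...,0]>box[0])&(P[...,0]<box[1])&(P[...,1]>box[2])&(P[...,1]<box[3])
    n,l,s,c=cv2.connectedComponentsWithStats(m.astype(np.uint8))
    for i in range(1,n):
        if s[i,4]<150: continue
        p=P[l==i]; (cx,cy),(w,h),a=cv2.minAreaRect((p[:,:2]*1000).astype(np.float32))
        if w<h: w,h,a=h,w,a+90
        a=(a+90)%180-90
        t=np.array([np.cos(np.radians(a)),np.sin(np.radians(a))]); 
        # white band
        im=d['image'][l==i].astype(int); g=(p[:,:2]-np.array([cx,cy])/1000)@t
        wb=(im.min(1)>np.percentile(im.min(1),90))
        print('c %.4f %.4f yaw %.1f len %.0f wid %.0f top %.4f n %d px'%(cx/1e3,cy/1e3,a,w,h,np.percentile(p[:,2],95),s[i,4]),c[i].round(),'barrelz',np.percentile(p[abs(g)<.03][:,2],95).round(4))
E
python3 - <<'E'
from h import *
d=snap('wrist','7.png'); print(manip.sense()['tcp_pos'])
cols(d,(.3,.6,.08,.5))
print('side');cols(load('side'),(.3,.6,.08,.5));cols(load('side'),(.3,.6,-.5,-.3));print('scene')
cols(load('scene'),(.3,.6,-.5,-.3));cols(load('scene'),(.3,.6,.08,.5))
E
```

```text
[0.46323524 0.25559217 0.2989433 ]
c 0.4346 0.3914 yaw 11.1 len 115 wid 23 top 0.0198 n 1594 px [251.  45.] barrelz 0.0162
c 0.5748 0.3208 yaw -76.8 len 52 wid 51 top 0.0297 n 570 px [380. 112.] barrelz 0.0297
c 0.4221 0.2760 yaw -18.5 len 190 wid 23 top 0.0196 n 1949 px [240. 153.] barrelz 0.0162
c 0.5409 0.1939 yaw 65.5 len 146 wid 64 top 0.0310 n 629 px [351. 206.] barrelz 0.031
c 0.4202 0.2082 yaw 3.3 len 136 wid 11 top 0.0123 n 930 px [241. 209.] barrelz 0.0122
c 0.4118 0.1497 yaw 11.3 len 140 wid 24 top 0.0197 n 1220 px [236. 255.] barrelz 0.0165
side
c 0.5421 0.1927 yaw 66.8 len 143 wid 64 top 0.0304 n 292 px [230. 270.] barrelz 0.0306
c 0.4132 0.1499 yaw 11.0 len 139 wid 20 top 0.0215 n 284 px [289. 273.] barrelz 0.0189
c 0.4227 0.2083 yaw 3.7 len 138 wid 12 top 0.0143 n 216 px [276. 289.] barrelz 0.014
c 0.4232 0.2760 yaw -18.6 len 190 wid 24 top 0.0208 n 422 px [264. 311.] barrelz 0.0188
c 0.4350 0.3910 yaw 11.8 len 115 wid 21 top 0.0224 n 354 px [233. 346.] barrelz 0.0191
c 0.4451 -0.3918 yaw 14.0 len 162 wid 23 top 0.0226 n 180 px [347. 159.] barrelz 0.02
scene
c 0.5642 -0.4317 yaw -73.5 len 146 wid 25 top 0.0312 n 327 px [388. 284.] barrelz 0.0312
c 0.4403 -0.3964 yaw 13.4 len 161 wid 20 top 0.0204 n 263 px [341. 297.] barrelz 0.0182
c 0.4173 0.2715 yaw -17.9 len 187 wid 23 top 0.0184 n 168 px [203. 208.] barrelz 0.016
```

View pics/7.png

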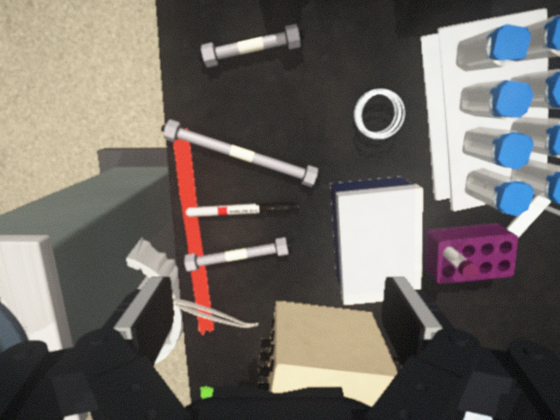

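Measured in the wrist and side views, with axis height about 10 mm:

| Column | Position | Yaw |
|---|---|---|
| c1 | (.4346,.3914) | 11° |
| c4 | (.422,.276) | -18.5° |
| c2 | (.412,.150) | 11° |
| c3 | (.444,-.394) | ~14° |

I'll start with c1.

Emit:
{"op": "drive_tool", "data": {"plan": [[0.0453,-0.0095,0,0,0,0,0.2],[0.0453,-0.0095,0,0,0,0,0.2],[0.0453,-0.0095,0,0,0,0,0.2],[0,0,0.02,0,0,8.5,0.2],[0,0,0.02,0,0,8.5,0.2],[0,0,0.02,0,0,8.5,0.2],[0,0,0.02,0,0,8.5,0.2],[0,0,0.02,0,0,8.5,0.2],[0,0,0.02,0,0,8.5,0.2],[0,0,0.02,0,0,8.5,0.2]]}}

```text
t: 3.05
tcp_pos: [0.4356, 0.3906, 0.1583]
tool_rot: [0.966, 0.259, -0.0, 0.0]
force: [0.2, 0.5, -0.1]
finger_gap: 0.597
gripper_force: 0.0
```

Emit:
{"op": "drive_tool", "data": {"plan": [[0,0,0.02,0,0,8.5,0.2],[0,0,0.02,0,0,8.5,0.2],[0,0,0.02,0,0,2.4,0.2],[0,0,0,0,0,0,0.2],[0,0,0,0,0,0,0.2],[0,0,0,0,0,0,0.2]]}}

```text
t: 3.65
tcp_pos: [0.4358, 0.3919, 0.1003]
tool_rot: [0.995, 0.097, 0.001, -0.0]
force: [-1.0, -1.1, 0.3]
finger_gap: 0.602
gripper_force: 0.0
```

```bash
cat >> h.py <<'E'
def to(x,y,z,yaw):
    s=manip.sense(); Rm=R.from_quat(s['tool_rot']).as_matrix(); p=s['tcp_pos']
    yw=np.degrees(np.arctan2(Rm[1,0],Rm[0,0])); t=(yaw-yw+180)%360-180
    print('tcp',p.round(4),'yaw %.2f'%yw,'shift(tool)',(Rm.T@(np.array([x,y,z])-p)).round(4),'wz %.2f'%-t,'tilt',np.degrees(np.arccos(-Rm[2,2])).round(2),'q1,6',s['q'][[0,5]].round(2))
E
python3 - <<'E'
from h import *
d=snap('wrist'); to(.4346,.3914,.017,11.1); cols(d,(.3,.6,.08,.5))
P=cloud(load('side')); P=P[(P[...,2]>.06)&(P[...,0]<.6)&(P[...,1]>.0)&(P[...,1]<.16)&(P[...,0]>.4)]; print(P.min(0),P.max(0))
E
```

```text
tcp [0.4357 0.3922 0.1005] yaw 11.09 shift(tool) [-0.0014  0.0006  0.0835] wz -0.01 tilt 0.13 q1,6 [0.54 1.92]
c 0.5667 0.3185 yaw -76.3 len 53 wid 35 top 0.0298 n 1493 px [457.  36.] barrelz 0.0298
c 0.5365 0.2402 yaw 8.0 len 20 wid 3 top 0.0139 n 211 px [556. 122.] barrelz 0.0139
c 0.4346 0.3917 yaw 11.2 len 115 wid 23 top 0.0198 n 3917 px [279. 222.] barrelz 0.016
c 0.4471 0.2654 yaw -15.5 len 136 wid 23 top 0.0192 n 4401 px [476. 232.] barrelz 0.016
c 0.4258 0.2094 yaw 3.5 len 123 wid 12 top 0.0121 n 2200 px [532. 284.] barrelz 0.0121
[4.00169643e-01 1.60749891e-05 6.00251266e-02] [0.59998663 0.15979536 0.64448068]
```

Emit:
{"op": "drive_tool", "data": {"plan": [[-0.0014,0.0006,0.03,0,0,0,0.2],[0,0,0.03,0,0,0,0.2],[0,0,0.015,0,0,0,0.2],[0,0,0.0075,0,0,0,0.2],[0,0,0,0,0,0,0.2],[0,0,0,0,0,0,-0.4],[0,0,0,0,0,0,-1],[0,0,0,0,0,0,-1],[0,0,0,0,0,0,-1],[0,0,0,0,0,0,-1]], "newtons": 60}}

```text
t: 4.7
tcp_pos: [0.4341, 0.3916, 0.0181]
tool_rot: [0.995, 0.097, 0.001, -0.0]
force: [-0.9, -1.7, 5.1]
finger_gap: 0.108
gripper_force: 58.7
```

Emit:
{"op": "drive_tool", "data": {"plan": [[0,0,0,0,0,0,-1],[0,0,0,0,0,0,-1],[0,0,-0.02,0,0,0,-1],[0,0,-0.04,0,0,0,-1],[0,0,-0.04,0,0,0,-1],[0,0,-0.04,0,0,0,-1],[0,0,-0.04,0,0,0,-1],[0,0,0,0,0,0,-1],[0,0,0,0,0,0,-1]]}}

```text
t: 5.6
tcp_pos: [0.4334, 0.3912, 0.1976]
tool_rot: [0.995, 0.097, 0.001, -0.0]
force: [0.5, -0.2, -1.9]
finger_gap: 0.106
gripper_force: 58.7
```

```bash
python3 - <<'E'
from h import *
d=snap('wrist'); to(.4228,-.1857,.20,87.9); s=manip.sense(); print(s['finger_gap'],s['gripper_force'],s['force'])
im=d['image']; g=cv2.resize(im[150:],(700,337)); cv2.imwrite('pics/8.png',g[...,::-1])
E
```

```text
tcp [0.4325 0.3907 0.1961] yaw 11.10 shift(tool) [-0.1205  0.5637 -0.0033] wz -76.80 tilt 0.1 q1,6 [0.54 1.92]
0.1092680365883545 58.75142455101013 [-0.93097696  0.17577239 -1.3591869 ]
```

View pics/8.png

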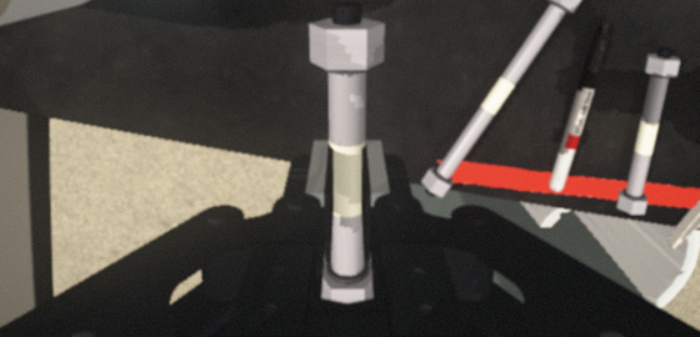

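c1 is held, with the band centred between the pads and the axis 8 mm below the TCP. Now I'll carry it to the saddle by the stop.

Emit:
{"op": "drive_tool", "data": {"plan": [[-0.01,0.047,0,0,0,0,-1],[-0.01,0.047,0,0,0,0,-1],[-0.01,0.047,0,0,0,0,-1],[-0.01,0.047,0,0,0,0,-1],[-0.01,0.047,0,0,0,0,-1],[-0.01,0.047,0,0,0,0,-1],[-0.01,0.047,0,0,0,0,-1],[-0.01,0.047,0,0,0,0,-1],[-0.01,0.047,0,0,0,0,-1],[-0.01,0.047,0,0,0,0,-1]]}}

```text
t: 6.65
tcp_pos: [0.424, -0.0905, 0.1951]
tool_rot: [0.995, 0.097, -0.002, -0.001]
force: [1.2, -0.1, -1.5]
finger_gap: 0.109
gripper_force: 58.9
```

Emit:
{"op": "drive_tool", "data": {"plan": [[-0.01,0.047,0,0,0,0,-1],[-0.01,0.047,0,0,0,0,-1],[0,0,0,0,0,-8.5,-1],[0,0,0,0,0,-8.5,-1],[0,0,0,0,0,-8.5,-1],[0,0,0,0,0,-8.5,-1],[0,0,0,0,0,-8.5,-1],[0,0,0,0,0,-8.5,-1],[0,0,0,0,0,-8.5,-1],[0,0,0,0,0,-8.5,-1]]}}

```text
t: 7.65
tcp_pos: [0.4229, -0.1844, 0.1948]
tool_rot: [0.769, 0.639, -0.001, -0.003]
force: [-0.4, -0.2, -1.3]
finger_gap: 0.111
gripper_force: 59.0
```

Emit:
{"op": "drive_tool", "data": {"plan": [[0,0,0,0,0,-8.5,-1],[0,0,0,0,0,-0.3,-1],[0,0,0,0,0,0,-1],[0,0,0,0,0,0,-1],[0,0,0,0,0,0,-1]]}}

```text
t: 8.15
tcp_pos: [0.4241, -0.1852, 0.1965]
tool_rot: [0.72, 0.694, -0.0, -0.0]
force: [-0.4, 0.2, -0.7]
finger_gap: 0.108
gripper_force: 59.0
```

```bash
cat >> h.py <<'E'
def horns(d):
    P=cloud(d)
    m=(P[...,2]>.061)&(P[...,2]<.072)&(P[...,1]>-.24)&(P[...,1]<-.14)&(P[...,0]>.39)&(P[...,0]<.66)
    n,l,s,c=cv2.connectedComponentsWithStats(m.astype(np.uint8))
    for i in range(1,n):
        if s[i,4]>12: print(s[i,4],P[l==i].mean(0).round(4),np.nanmax(P[l==i][:,2]).round(3))
E
python3 - <<'E'
from h import *
d=snap('wrist'); to(.4228,-.1857,.070,87.9); horns(d)
print('scene');horns(load('scene'));print('side');horns(load('side'))
E
```

```text
tcp [ 0.4242 -0.1853  0.1966] yaw 87.84 shift(tool) [-0.0005 -0.0013  0.1266] wz -0.06 tilt 0.03 q1,6 [-0.65 -0.62]
121 [ 0.4771 -0.1628  0.0653] 0.069
130 [ 0.5055 -0.1639  0.0652] 0.069
114 [ 0.5338 -0.1649  0.0652] 0.068
145 [ 0.5628 -0.166   0.0648] 0.069
144 [ 0.6271 -0.1688  0.0648] 0.069
109 [ 0.5972 -0.1678  0.0651] 0.069
109 [ 0.5956 -0.2171  0.0649] 0.069
138 [ 0.6253 -0.2184  0.0646] 0.068
119 [ 0.4068 -0.2099  0.0652] 0.069
65 [ 0.4372 -0.2111  0.0665] 0.07
122 [ 0.4755 -0.2127  0.0649] 0.069
127 [ 0.5037 -0.2139  0.0648] 0.069
122 [ 0.5322 -0.215   0.065 ] 0.069
119 [ 0.5609 -0.2158  0.0646] 0.069
scene
side
13 [ 0.5631 -0.2159  0.0649] 0.07
13 [ 0.5367 -0.1644  0.0646] 0.072
13 [ 0.4368 -0.2104  0.0655] 0.071
13 [ 0.5082 -0.1636  0.0652] 0.071
```

Emit:
{"op": "drive_tool", "data": {"plan": [[-0.0005,-0.0013,0.03,0,0,0,-1],[0,0,0.03,0,0,0,-1],[0,0,0.03,0,0,0,-1],[0,0,0.015,0,0,0,-1],[0,0,0.011,0,0,0,-1],[0,0,0.006,0,0,0,-1],[0,0,0.003,0,0,0,-1],[0,0,0.002,0,0,0,-1],[0,0,0,0,0,0,-1],[0,0,0,0,0,0,-1]]}}

```text
t: 9.2
tcp_pos: [0.4226, -0.1858, 0.0704]
tool_rot: [0.72, 0.694, -0.0, -0.0]
force: [-3.6, -1.5, 1.3]
finger_gap: 0.112
gripper_force: 59.4
```

Emit:
{"op": "drive_tool", "data": {"plan": [[0,0,0.001,0,0,0,-1],[0,0,0,0,0,0,-0.6],[0,0,0,0,0,0,-0.4],[0,0,0,0,0,0,-0.4],[0,0,-0.02,0,0,0,-0.4],[0,0,-0.04,0,0,0,-0.4],[0,0,-0.04,0,0,0,-0.4],[0,0,-0.04,0,0,0,-0.4],[0,0,0,0,0,0,-0.4],[0,0,0,0,0,0,-0.4]]}}

```text
t: 10.2
tcp_pos: [0.4234, -0.186, 0.2096]
tool_rot: [0.72, 0.694, 0.0, 0.001]
force: [-0.8, 1.0, 0.2]
finger_gap: 0.299
gripper_force: 0.0
```

```bash
python3 - <<'E'
from h import *
d=snap('wrist'); to(.4118,.1497,.10,11.2); cols(d,(.39,.45,-.26,-.10),.056,.076)
E
```

```text
tcp [ 0.4227 -0.1854  0.2084] yaw 87.90 shift(tool) [ 0.3345 -0.0231  0.1086] wz 76.70 tilt 0.03 q1,6 [-0.66 -0.62]
c 0.4220 -0.1854 yaw 87.8 len 115 wid 38 top 0.0710 n 3270 px [275. 198.] barrelz 0.0676
```

c1 is seated and centred. Next is c2.

Emit:
{"op": "drive_tool", "data": {"plan": [[0.042,-0.003,0,0,0,0,0],[0.042,-0.003,0,0,0,0,0],[0.042,-0.003,0,0,0,0,0],[0.042,-0.003,0,0,0,0,0],[0.042,-0.003,0,0,0,0,0],[0.042,-0.003,0,0,0,0,0],[0.042,-0.003,0,0,0,0,0],[0.042,-0.003,0,0,0,0,0],[0,0,0,0,0,8.5,0],[0,0,0,0,0,8.5,0]]}}

```text
t: 11.25
tcp_pos: [0.4096, 0.1524, 0.2068]
tool_rot: [0.815, 0.579, -0.002, -0.001]
force: [0.2, 1.1, 0.0]
finger_gap: 0.498
gripper_force: 0.0
```

Emit:
{"op": "drive_tool", "data": {"plan": [[0,0,0,0,0,8.5,0],[0,0,0,0,0,8.5,0],[0,0,0,0,0,8.5,0],[0,0,0,0,0,8.5,0],[0,0,0,0,0,8.5,0],[0,0,0,0,0,8.5,0],[0,0,0,0,0,8.5,0],[0,0,0,0,0,0,0],[0,0,0,0,0,0,0],[0,0,0,0,0,0,0]]}}

```text
t: 12.25
tcp_pos: [0.4108, 0.1508, 0.2081]
tool_rot: [0.995, 0.1, -0.001, -0.0]
force: [0.3, -0.5, -0.7]
finger_gap: 0.503
gripper_force: 0.0
```

```bash
python3 - <<'E'
from h import *
d=snap('wrist'); to(.4118,.1497,.0175,11.2); cols(d,(.32,.52,.1,.32))
for n,q in(('w',d),('side',load('side')),('scene',load('scene'))):
    P=cloud(q); P=P[(P[...,2]>.035)&(P[...,2]<.16)&(P[...,0]<.6)&(P[...,1]>-.03)&(P[...,1]<.25)&(P[...,0]>.36)]
    h,_,_=np.histogram2d(P[:,0],P[:,1],[np.arange(.36,.61,.02),np.arange(-.03,.26,.02)]); print(n,P[:,2].max()); print(h.astype(int))
E
```

```text
tcp [0.411  0.1508 0.2083] yaw 11.49 shift(tool) [0.0008 0.0013 0.1908] wz 0.29 tilt 0.07 q1,6 [0.1  1.47]
c 0.4216 0.2758 yaw -18.2 len 191 wid 24 top 0.0195 n 3249 px [149. 141.] barrelz 0.016
c 0.4205 0.2079 yaw 3.4 len 137 wid 11 top 0.0119 n 1669 px [220. 161.] barrelz 0.0119
c 0.4116 0.1491 yaw 11.1 len 140 wid 23 top 0.0197 n 2260 px [280. 181.] barrelz 0.0162
w 0.1306384893036269
[[   0    0    0    0    0    0    0    0    0    0    0    0    0    0]
 [   0    0    0    0    0    0    0    0    0    0    0    0    0    0]
 [   0    0    0    0    0    0    0    0    0    0    0    0    0    0]
 [   0    0    0    0    0    0    0    0    0    0    0    0    0    0]
 [   0   26  353 1062  194    0    0    0    0    0    0    0    0    0]
 [   0  169 1034 1080 1118 1817    0    0    0    0    0    0    0    0]
 [   0  336 1107 1149 1196 1947    0    0    0    0    0    0    0    0]
 [   0  246 1179 1230 1274 1874    0    0    0    0    0    0    0    0]
 [   0    0  989 1316 1363 1776    0  220  356  457  555  656  771  422]
 [   0    0  505 1380 2569  522    0  722  882  697 
[... 933 characters left out ...]
0   0   0   0   0   0   0   0   0   0   0   0   0]
 [  0   0   0   0   0   0   0   0   0   0   0   0   0   0]
 [  0   0   0   0   0   0   0   0   0   0   0   0   0   0]
 [  0   0   6   2   0   0   0   0   0   0   0   0   0   0]
 [  0  65 114  94  55  14   0   0   0   0   0   0   0   0]
 [  0 149  31  20  15  28   0   0   0   0   0   0   0   0]
 [  0 148  18  13  17   6   0   0   0   0   0   0   0   0]
 [  0 164  13  18  16   3   0   0   0   0   0   0   0   0]
 [  0 159  16  12  15   2   0   0   0   0   4  37  35  18]
 [  9 156  15  13  16   0   0   0   0   0   0   8  11   9]
 [ 20 111  14  14   9   1   0   0   0   0   0   9  13  12]
 [  0   0   0   3   5   0   0   0   0   0   0  10  15   8]]
```

Emit:
{"op": "drive_tool", "data": {"plan": [[0.0005,0.0013,0.04,0,0,0.3,0],[0,0,0.04,0,0,0,0],[0,0,0.04,0,0,0,0],[0,0,0.04,0,0,0,0],[0,0,0.02,0,0,0,0],[0,0,0.01,0,0,0,0],[0,0,0,0,0,0,0],[0,0,0,0,0,0,-0.5],[0,0,0,0,0,0,-1],[0,0,0,0,0,0,-1]]}}

```text
t: 13.3
tcp_pos: [0.4129, 0.1498, 0.0201]
tool_rot: [0.995, 0.097, 0.001, -0.0]
force: [-0.0, -0.3, 4.0]
finger_gap: 0.108
gripper_force: 58.7
```

Emit:
{"op": "drive_tool", "data": {"plan": [[0,0,0,0,0,0,-1],[0,0,0,0,0,0,-1],[0,0,0,0,0,0,-1],[0,0,-0.02,0,0,0,-1],[0,0,-0.04,0,0,0,-1],[0,0,-0.04,0,0,0,-1],[0,0,-0.04,0,0,0,-1],[0,0,-0.04,0,0,0,-1],[0,0,0,0,0,0,-1],[0,0,0,0,0,0,-1]]}}

```text
t: 14.3
tcp_pos: [0.412, 0.1497, 0.1997]
tool_rot: [0.995, 0.097, 0.001, 0.0]
force: [-0.4, 0.4, -1.8]
finger_gap: 0.109
gripper_force: 58.9
```

```bash
python3 - <<'E'
from h import *
d=snap('wrist'); to(.4905,-.1882,.21,87.9)
s=manip.sense();z=s['tcp_pos'][2]; cols(d,(.3,.55,.05,.3),z-.03,z+.03)
E
```

```text
tcp [0.4111 0.1496 0.1986] yaw 11.10 shift(tool) [ 0.0129  0.3468 -0.0115] wz -76.80 tilt 0.04 q1,6 [0.09 1.47]
c 0.4191 0.1522 yaw 11.7 len 124 wid 37 top 0.2226 n 12280 px [278. 259.] barrelz 0.2245
```

Emit:
{"op": "drive_tool", "data": {"plan": [[0.0016,0.0433,0,0,0,0,-1],[0.0016,0.0433,0,0,0,0,-1],[0.0016,0.0433,0,0,0,0,-1],[0.0016,0.0433,0,0,0,0,-1],[0.0016,0.0433,0,0,0,0,-1],[0.0016,0.0433,0,0,0,0,-1],[0.0016,0.0433,0,0,0,0,-1],[0.0016,0.0433,0,0,0,0,-1],[0,0,0,0,0,-8.5,-1],[0,0,0,0,0,-8.5,-1]]}}

```text
t: 15.35
tcp_pos: [0.4901, -0.1889, 0.1959]
tool_rot: [0.97, 0.244, -0.002, -0.002]
force: [0.9, 0.5, -0.6]
finger_gap: 0.106
gripper_force: 59.1
```

Emit:
{"op": "drive_tool", "data": {"plan": [[0,0,0,0,0,-8.5,-1],[0,0,0,0,0,-8.5,-1],[0,0,0,0,0,-8.5,-1],[0,0,0,0,0,-8.5,-1],[0,0,0,0,0,-8.5,-1],[0,0,0,0,0,-8.5,-1],[0,0,0,0,0,-8.5,-1],[0,0,0,0,0,-0.3,-1],[0,0,0,0,0,0,-1],[0,0,0,0,0,0,-1]]}}

```text
t: 16.35
tcp_pos: [0.4908, -0.1875, 0.1978]
tool_rot: [0.721, 0.693, -0.0, -0.001]
force: [0.3, -0.2, -1.4]
finger_gap: 0.108
gripper_force: 59.0
```

```bash
python3 - <<'E'
from h import *
to(.4905,-.1882,.071,87.9)
E
```

```text
tcp [ 0.4908 -0.1875  0.1978] yaw 87.78 shift(tool) [-0.0008 -0.      0.1268] wz -0.12 tilt 0.13 q1,6 [-0.58 -0.54]
```

Emit:
{"op": "drive_tool", "data": {"plan": [[-0.0008,0,0.03,0,0,0,-1],[0,0,0.03,0,0,0,-1],[0,0,0.03,0,0,0,-1],[0,0,0.015,0,0,0,-1],[0,0,0.011,0,0,0,-1],[0,0,0.006,0,0,0,-1],[0,0,0.003,0,0,0,-1],[0,0,0.002,0,0,0,-1],[0,0,0,0,0,0,-1],[0,0,0,0,0,0,-1]]}}

```text
t: 17.35
tcp_pos: [0.4913, -0.1887, 0.0724]
tool_rot: [0.72, 0.694, -0.0, 0.0]
force: [-0.7, 0.2, 0.1]
finger_gap: 0.108
gripper_force: 59.3
```

Emit:
{"op": "drive_tool", "data": {"plan": [[0,0,0.001,0,0,0,-1],[0,0,0,0,0,0,-0.6],[0,0,0,0,0,0,-0.4],[0,0,0,0,0,0,-0.4],[0,0,-0.02,0,0,0,-0.4],[0,0,-0.04,0,0,0,-0.4],[0,0,-0.04,0,0,0,-0.4],[0,0,-0.04,0,0,0,-0.4],[0,0,0,0,0,0,-0.4],[0,0,0,0,0,0,-0.4]]}}

```text
t: 18.35
tcp_pos: [0.4918, -0.1888, 0.2118]
tool_rot: [0.72, 0.694, 0.0, 0.001]
force: [-0.5, 0.3, -1.0]
finger_gap: 0.295
gripper_force: 0.0
```

```bash
python3 - <<'E'
from h import *
d=snap('wrist'); to(.4219,.2758,.21,161.5); cols(d,(.39,.52,-.29,-.10),.056,.076)
E
```

```text
tcp [ 0.4909 -0.1883  0.2106] yaw 87.90 shift(tool) [ 0.4612 -0.0859  0.0007] wz -73.60 tilt 0.02 q1,6 [-0.58 -0.54]
c 0.4910 -0.1895 yaw 87.6 len 140 wid 38 top 0.0708 n 3676 px [275. 197.] barrelz 0.0676
c 0.4222 -0.1855 yaw 88.0 len 116 wid 38 top 0.0710 n 3186 px [189. 198.] barrelz 0.0676
```

c1 and c2 are seated. Next is c4.

Emit:
{"op": "drive_tool", "data": {"plan": [[0.0461,-0.0086,0,0,0,0,0],[0.0461,-0.0086,0,0,0,0,0],[0.0461,-0.0086,0,0,0,0,0],[0.0461,-0.0086,0,0,0,0,0],[0.0461,-0.0086,0,0,0,0,0],[0.0461,-0.0086,0,0,0,0,0],[0.0461,-0.0086,0,0,0,0,0],[0.0461,-0.0086,0,0,0,0,0],[0.0461,-0.0086,0,0,0,0,0],[0.0461,-0.0086,0,0,0,0,0]]}}

```text
t: 19.4
tcp_pos: [0.4205, 0.2767, 0.2089]
tool_rot: [0.72, 0.694, -0.002, -0.001]
force: [0.7, -0.2, -0.1]
finger_gap: 0.497
gripper_force: 0.0
```

Emit:
{"op": "drive_tool", "data": {"plan": [[0,0,0,0,0,-8.2,0],[0,0,0,0,0,-8.2,0],[0,0,0,0,0,-8.2,0],[0,0,0,0,0,-8.2,0],[0,0,0,0,0,-8.2,0],[0,0,0,0,0,-8.2,0],[0,0,0,0,0,-8.2,0],[0,0,0,0,0,-8.2,0],[0,0,0,0,0,-8,0],[0,0,0,0,0,0,0]]}}

```text
t: 20.4
tcp_pos: [0.4211, 0.2748, 0.2089]
tool_rot: [0.161, 0.987, -0.001, -0.002]
force: [-0.4, 0.1, -0.3]
finger_gap: 0.502
gripper_force: 0.0
```

Emit:
{"op": "drive_tool", "data": {"plan": [[0,0,0,0,0,0,0],[0,0,0,0,0,0,0]]}}

```text
t: 20.6
tcp_pos: [0.4218, 0.2751, 0.21]
tool_rot: [0.162, 0.987, -0.0, -0.001]
force: [0.0, -0.2, 0.7]
finger_gap: 0.498
gripper_force: 0.0
```

```bash
python3 - <<'E'
from h import *
d=snap('wrist'); to(.4219,.2758,.0175,161.5); cols(d,(.3,.6,.1,.45))
E
```

```text
tcp [0.4219 0.2751 0.2103] yaw 161.41 shift(tool) [1.000e-04 8.000e-04 1.928e-01] wz -0.09 tilt 0.07 q1,6 [ 0.36 -0.89]
c 0.4221 0.2758 yaw -18.4 len 190 wid 23 top 0.0194 n 2891 px [277. 177.] barrelz 0.016
c 0.4204 0.2082 yaw 3.4 len 137 wid 11 top 0.0120 n 1499 px [207. 202.] barrelz 0.0121
c 0.5670 0.3406 yaw 20.6 len 38 wid 10 top 0.0296 n 155 px [384. 303.] barrelz 0.0296
c 0.5510 0.2312 yaw 43.0 len 92 wid 44 top 0.0306 n 1003 px [266. 315.] barrelz 0.0307
```

Emit:
{"op": "drive_tool", "data": {"plan": [[0,0.0008,0.04,0,0,0,0],[0,0,0.04,0,0,0,0],[0,0,0.04,0,0,0,0],[0,0,0.04,0,0,0,0],[0,0,0.02,0,0,0,0],[0,0,0.0125,0,0,0,0],[0,0,0,0,0,0,0],[0,0,0,0,0,0,-0.5],[0,0,0,0,0,0,-1],[0,0,0,0,0,0,-1]], "newtons": 80}}

```text
t: 21.65
tcp_pos: [0.4232, 0.2763, 0.0198]
tool_rot: [0.161, 0.987, 0.001, 0.001]
force: [0.2, -0.4, 4.2]
finger_gap: 0.097
gripper_force: 78.4
```

Emit:
{"op": "drive_tool", "data": {"plan": [[0,0,0,0,0,0,-1],[0,0,0,0,0,0,-1],[0,0,0,0,0,0,-1],[0,0,-0.02,0,0,0,-1],[0,0,-0.04,0,0,0,-1],[0,0,-0.04,0,0,0,-1],[0,0,-0.04,0,0,0,-1],[0,0,-0.04,0,0,0,-1],[0,0,0,0,0,0,-1],[0,0,0,0,0,0,-1]]}}

```text
t: 22.65
tcp_pos: [0.4223, 0.276, 0.1991]
tool_rot: [0.161, 0.987, 0.0, 0.001]
force: [-0.3, -1.5, -3.2]
finger_gap: 0.095
gripper_force: 78.8
```

```bash
python3 - <<'E'
from h import *
to(.6115,-.1928,.21,87.9)
E
```

```text
tcp [0.4223 0.276  0.1991] yaw 161.50 shift(tool) [-0.3282 -0.3845 -0.0109] wz 73.60 tilt 0.11 q1,6 [ 0.36 -0.89]
```

Emit:
{"op": "drive_tool", "data": {"plan": [[-0.0298,-0.035,0,0,0,0,-1],[-0.0298,-0.035,0,0,0,0,-1],[-0.0298,-0.035,0,0,0,0,-1],[-0.0298,-0.035,0,0,0,0,-1],[-0.0298,-0.035,0,0,0,0,-1],[-0.0298,-0.035,0,0,0,0,-1],[-0.0298,-0.035,0,0,0,0,-1],[-0.0298,-0.035,0,0,0,0,-1],[-0.0298,-0.035,0,0,0,0,-1],[-0.0298,-0.035,0,0,0,0,-1]]}}

```text
t: 23.65
tcp_pos: [0.5926, -0.1516, 0.1951]
tool_rot: [0.161, 0.987, 0.001, -0.003]
force: [0.4, 0.7, -2.8]
finger_gap: 0.103
gripper_force: 78.9
```

Emit:
{"op": "drive_tool", "data": {"plan": [[-0.0298,-0.035,0,0,0,0,-1],[0,0,0,0,0,8.2,-1],[0,0,0,0,0,8.2,-1],[0,0,0,0,0,8.2,-1],[0,0,0,0,0,8.2,-1],[0,0,0,0,0,8.2,-1],[0,0,0,0,0,8.2,-1],[0,0,0,0,0,8.2,-1],[0,0,0,0,0,8.2,-1],[0,0,0,0,0,8,-1]]}}

```text
t: 24.65
tcp_pos: [0.6093, -0.1922, 0.1948]
tool_rot: [0.722, 0.692, -0.001, -0.003]
force: [0.6, -0.7, -2.6]
finger_gap: 0.099
gripper_force: 79.0
```

Emit:
{"op": "drive_tool", "data": {"plan": [[0,0,0,0,0,0,-1],[0,0,0,0,0,0,-1],[0,0,0,0,0,0,-1]]}}

```text
t: 24.95
tcp_pos: [0.6106, -0.1928, 0.197]
tool_rot: [0.719, 0.695, -0.0, -0.001]
force: [-0.4, 0.3, -2.9]
finger_gap: 0.094
gripper_force: 79.0
```

```bash
python3 - <<'E'
from h import *
d=snap('wrist'); to(.6115,-.1928,.071,87.9)
s=manip.sense();z=s['tcp_pos'][2]; cols(d,(.5,.7,-.3,-.08),z-.03,z+.03)
P=cloud(load('side'));P=P[(P[...,2]>.03)&(P[...,2]<.12)&(P[...,0]>.59)&(P[...,0]<.64)&(P[...,1]<-.25)&(P[...,1]>-.4)];print(np.percentile(P[:,1],[95,99,100]))
E
```

```text
tcp [ 0.6108 -0.1929  0.1974] yaw 87.99 shift(tool) [0.     0.0009 0.1264] wz 0.09 tilt 0.09 q1,6 [-0.48 -0.45]
c 0.6119 -0.1706 yaw 89.9 len 150 wid 36 top 0.2203 n 15041 px [278. 218.] barrelz 0.2248
[-0.33954543 -0.33573236 -0.33329659]
```

Clearance to the big box is over 40 mm, so I'll lower it.

Emit:
{"op": "drive_tool", "data": {"plan": [[0,0.0007,0.03,0,0,0,-1],[0,0,0.03,0,0,0,-1],[0,0,0.03,0,0,0,-1],[0,0,0.015,0,0,0,-1],[0,0,0.01,0,0,0,-1],[0,0,0.006,0,0,0,-1],[0,0,0.003,0,0,0,-1],[0,0,0.002,0,0,0,-1],[0,0,0,0,0,0,-1],[0,0,0,0,0,0,-1]]}}

```text
t: 26.0
tcp_pos: [0.6123, -0.1934, 0.0731]
tool_rot: [0.72, 0.694, 0.0, 0.001]
force: [-0.1, -0.1, -3.0]
finger_gap: 0.099
gripper_force: 79.0
```

Emit:
{"op": "drive_tool", "data": {"plan": [[0,0,0.001,0,0,0,-1],[0,0,0,0,0,0,-0.6],[0,0,0,0,0,0,-0.4],[0,0,0,0,0,0,-0.4],[0,0,-0.02,0,0,0,-0.4],[0,0,-0.04,0,0,0,-0.4],[0,0,-0.04,0,0,0,-0.4],[0,0,-0.04,0,0,0,-0.4],[0,0,0,0,0,0,-0.4],[0,0,0,0,0,0,-0.4]]}}

```text
t: 27.0
tcp_pos: [0.6124, -0.1933, 0.2129]
tool_rot: [0.72, 0.694, 0.0, 0.001]
force: [-0.3, -0.2, -0.3]
finger_gap: 0.298
gripper_force: 0.0
```

```bash
python3 - <<'E'
from h import *
d=snap('wrist'); to(.443,-.3945,.21,13.8); cols(d,(.39,.64,-.30,-.08),.056,.076)
E
```

```text
tcp [ 0.6114 -0.1929  0.2111] yaw 87.90 shift(tool) [-0.2077 -0.1609  0.0012] wz 74.10 tilt 0.04 q1,6 [-0.48 -0.44]
c 0.6130 -0.1912 yaw 87.6 len 190 wid 38 top 0.0708 n 4583 px [277. 187.] barrelz 0.0676
c 0.4912 -0.1893 yaw 87.3 len 140 wid 39 top 0.0708 n 3661 px [126. 196.] barrelz 0.0677
c 0.4221 -0.1852 yaw 87.5 len 115 wid 40 top 0.0709 n 3387 px [ 43. 197.] barrelz 0.0676
c 0.5386 -0.1654 yaw -3.0 len 15 wid 6 top 0.0679 n 194 px [180. 170.] barrelz 0.0679
c 0.5606 -0.1662 yaw -3.2 len 16 wid 6 top 0.0681 n 179 px [210. 170.] barrelz 0.0681
c 0.5363 -0.2153 yaw -3.0 len 17 wid 6 top 0.0679 n 204 px [184. 230.] barrelz 0.0679
c 0.5588 -0.2162 yaw -2.7 len 16 wid 6 top 0.0679 n 179 px [214. 230.] barrelz 0.0679
```

c4 is seated. c3 is next and goes in the saddle at (.5486,-.1906).

Emit:
{"op": "drive_tool", "data": {"plan": [[-0.0346,-0.0268,0,0,0,0,0],[-0.0346,-0.0268,0,0,0,0,0],[-0.0346,-0.0268,0,0,0,0,0],[-0.0346,-0.0268,0,0,0,0,0],[-0.0346,-0.0268,0,0,0,0,0],[-0.0346,-0.0268,0,0,0,0,0],[0,0,0,0,0,8.2,0],[0,0,0,0,0,8.2,0],[0,0,0,0,0,8.2,0],[0,0,0,0,0,8.2,0]]}}

```text
t: 28.05
tcp_pos: [0.4424, -0.3938, 0.2089]
tool_rot: [0.888, 0.46, -0.0, -0.002]
force: [-0.1, -0.2, 0.4]
finger_gap: 0.497
gripper_force: 0.0
```

Emit:
{"op": "drive_tool", "data": {"plan": [[0,0,0,0,0,8.2,0],[0,0,0,0,0,8.2,0],[0,0,0,0,0,8.2,0],[0,0,0,0,0,8.2,0],[0,0,0,0,0,8.2,0],[0,0,0,0,0,0,0],[0,0,0,0,0,0,0],[0,0,0,0,0,0,0]]}}

```text
t: 28.85
tcp_pos: [0.4433, -0.3943, 0.2105]
tool_rot: [0.992, 0.124, -0.0, -0.001]
force: [0.4, -0.6, 0.6]
finger_gap: 0.501
gripper_force: 0.0
```

```bash
python3 - <<'E'
from h import *
d=snap('wrist','9.png'); to(.443,-.3945,.0175,13.8); cols(d,(.3,.56,-.5,-.3))
P=cloud(d);P=P[(P[...,2]>.04)&(P[...,2]<.12)&(P[...,1]<-.3)&(P[...,0]<.6)]
h,_,_=np.histogram2d(P[:,0],P[:,1],[np.arange(.36,.61,.02),np.arange(-.56,-.29,.02)]);print(h.astype(int))
E
```

```text
tcp [ 0.4434 -0.3944  0.2107] yaw 14.19 shift(tool) [-0.0003  0.0002  0.1932] wz 0.39 tilt 0.07 q1,6 [-0.92  0.41]
c 0.4437 -0.3957 yaw 13.8 len 164 wid 23 top 0.0209 n 2608 px [280. 180.] barrelz 0.0176
c 0.3949 -0.4919 yaw -14.2 len 33 wid 8 top 0.0307 n 342 px [365. 258.] barrelz 0.0307
[[   0   13  124    1    0    0    0    0    0    0    0    0    0]
 [   0  171  530  561    0    0    0    0    0    0    0    0    0]
 [   0   42  643  482    0    0    0    0    0    0    0    0    0]
 [   0    0    0    0    0    0    0    0    0    0    0    0    0]
 [   0    0    0    0    0    0    0    0    0    0    0    0    0]
 [ 131    0    0    0    0    0    0    0    0    0    0    0    0]
 [ 422    0    0    0    0    0    0    0    0    0    0    0    0]
 [ 442    0    0    0    0    0    0    0    0    0    0    0    0]
 [ 507   38    0    0    0    0    0    0    0    0    0    0    0]
 [  25    0    0    0    0    0    0   60  561  603    0    0    0]
 [   0    0    0  557  401 1293  460  458   20    0    0    0    0]
 [  13    0  106  485  261    0    0    0    0    0    0    0    0]]
```

View pics/9.png

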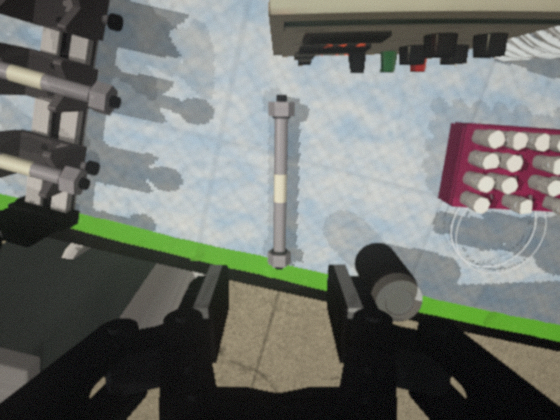

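The wrist view shows c3 at (280,180), clear of the jar at (385,280). The instrument box ahead (top edge) is near the wrist-camera side, so I'll check its height.

```bash
python3 - <<'E'
from h import *
for n in('wrist','side','scene'):
    P=cloud(load(n));P=P[(P[...,1]<-.34)&(P[...,1]>-.46)&(P[...,0]>.5)&(P[...,0]<.62)&(P[...,2]>.03)&(P[...,2]<.25)]
    for z in np.arange(.04,.2,.02):
        q=P[abs(P[:,2]-z)<.01]
        if len(q)>8: print(n,round(z,2),len(q),'xmin %.3f'%np.percentile(q[:,0],2))
print(load('wrist')['mount'].round(3))
E
```

```text
wrist 0.04 938 xmin 0.552
wrist 0.06 598 xmin 0.553
wrist 0.08 1036 xmin 0.554
wrist 0.1 652 xmin 0.554
wrist 0.12 2230 xmin 0.554
wrist 0.14 2297 xmin 0.554
wrist 0.16 3793 xmin 0.555
side 0.04 121 xmin 0.555
side 0.06 112 xmin 0.557
side 0.08 109 xmin 0.557
side 0.1 107 xmin 0.557
side 0.12 132 xmin 0.556
side 0.14 118 xmin 0.557
side 0.16 274 xmin 0.559
scene 0.04 277 xmin 0.549
scene 0.06 206 xmin 0.551
scene 0.08 260 xmin 0.552
scene 0.1 223 xmin 0.551
scene 0.12 275 xmin 0.551
scene 0.14 267 xmin 0.552
scene 0.16 514 xmin 0.554
[[-0.     0.955  0.295  0.076]
 [ 1.     0.001 -0.    -0.001]
 [-0.     0.295 -0.955 -0.128]
 [ 0.     0.     0.     1.   ]]
```

Emit:
{"op": "drive_tool", "data": {"plan": [[-0.004,0.0013,0.04,0,0,0.4,0],[0,0,0.04,0,0,0,0],[0,0,0.04,0,0,0,0],[0,0,0.02,0,0,0,0],[0,0,0.01,0,0,0,0],[0,0,0.008,0,0,0,0],[0,0,0,0,0,0,0]]}}

```text
t: 29.6
tcp_pos: [0.4401, -0.397, 0.0531]
tool_rot: [0.993, 0.119, -0.0, -0.0]
force: [-0.6, 0.3, 0.1]
finger_gap: 0.499
gripper_force: 0.0
```

Emit:
{"op": "drive_tool", "data": {"plan": [[0,0,0.008,0,0,0,0],[0,0,0.008,0,0,0,0],[0,0,0.008,0,0,0,0],[0,0,0.008,0,0,0,0],[0,0,0.002,0,0,0,0],[0,0,0,0,0,0,0]]}}

```text
t: 30.2
tcp_pos: [0.4397, -0.3967, 0.0187]
tool_rot: [0.993, 0.119, -0.0, -0.0]
force: [-0.6, -0.5, 0.4]
finger_gap: 0.498
gripper_force: 0.0
```

Emit:
{"op": "drive_tool", "data": {"plan": [[0,0,0,0,0,0,-0.5],[0,0,0,0,0,0,-1],[0,0,0,0,0,0,-1],[0,0,0,0,0,0,-1],[0,0,0,0,0,0,-1],[0,0,0,0,0,0,-1],[0,0,0,0,0,0,-1]], "newtons": 80}}

```text
t: 30.9
tcp_pos: [0.4402, -0.3971, 0.0199]
tool_rot: [0.993, 0.119, 0.0, 0.0]
force: [-1.0, 0.3, 5.1]
finger_gap: 0.102
gripper_force: 78.6
```

Emit:
{"op": "drive_tool", "data": {"plan": [[0,0,-0.02,0,0,0,-1],[0,0,-0.04,0,0,0,-1],[0,0,-0.04,0,0,0,-1],[0,0,-0.04,0,0,0,-1],[0,0,-0.04,0,0,0,-1],[0,0,0,0,0,0,-1],[0,0,0,0,0,0,-1],[0,0,0,0,0,0,-1]]}}

```text
t: 31.7
tcp_pos: [0.439, -0.3957, 0.1974]
tool_rot: [0.993, 0.119, -0.001, -0.002]
force: [-0.9, 0.4, -1.9]
finger_gap: 0.099
gripper_force: 78.4
```

```bash
python3 - <<'E'
from h import *
to(.5485,-.1946,.21,87.9)
E
```

```text
tcp [ 0.439  -0.3957  0.1974] yaw 13.70 shift(tool) [ 0.154  -0.1695 -0.0122] wz -74.20 tilt 0.25 q1,6 [-0.92  0.41]
```

Emit:
{"op": "drive_tool", "data": {"plan": [[0,0,0,0,0,-8.24,-1],[0,0,0,0,0,-8.24,-1],[0,0,0,0,0,-8.24,-1],[0,0,0,0,0,-8.24,-1],[0,0,0,0,0,-8.24,-1],[0,0,0,0,0,-8.24,-1],[0,0,0,0,0,-8.24,-1],[0,0,0,0,0,-8.24,-1],[0,0,0,0,0,-8.24,-1],[0,0,0,0,0,0,-1]]}}

```text
t: 32.7
tcp_pos: [0.4391, -0.3958, 0.1968]
tool_rot: [0.72, 0.694, 0.0, -0.003]
force: [-0.6, 0.3, -2.1]
finger_gap: 0.099
gripper_force: 78.3
```

Emit:
{"op": "drive_tool", "data": {"plan": [[0.041,0.0204,0,0,0,0,-1],[0.041,0.0204,0,0,0,0,-1],[0.041,0.0204,0,0,0,0,-1],[0.041,0.0204,0,0,0,0,-1],[0.041,0.0204,0,0,0,0,-1],[0,0,0,0,0,0,-1],[0,0,0,0,0,0,-1],[0,0,0,0,0,0,-1]]}}

```text
t: 33.5
tcp_pos: [0.5489, -0.1964, 0.1984]
tool_rot: [0.721, 0.693, -0.0, -0.001]
force: [0.3, -0.9, -1.6]
finger_gap: 0.099
gripper_force: 78.4
```

```bash
python3 - <<'E'
from h import *
to(.5485,-.1946,.071,87.9)
E
```

```text
tcp [ 0.5489 -0.1964  0.1984] yaw 87.76 shift(tool) [ 0.0017 -0.0003  0.1274] wz -0.14 tilt 0.1 q1,6 [-0.53 -0.5 ]
```

Emit:
{"op": "drive_tool", "data": {"plan": [[0.0015,-0.0003,0.03,0,0,0,-1],[0,0,0.03,0,0,0,-1],[0,0,0.03,0,0,0,-1],[0,0,0.015,0,0,0,-1],[0,0,0.011,0,0,0,-1],[0,0,0.006,0,0,0,-1],[0,0,0.003,0,0,0,-1],[0,0,0.002,0,0,0,-1],[0,0,0,0,0,0,-1],[0,0,0,0,0,0,-1]]}}

```text
t: 34.5
tcp_pos: [0.5498, -0.1946, 0.073]
tool_rot: [0.72, 0.694, 0.0, 0.001]
force: [0.7, 0.2, -1.8]
finger_gap: 0.099
gripper_force: 78.5
```

Emit:
{"op": "drive_tool", "data": {"plan": [[0,0,0.0015,0,0,0,-1],[0,0,0,0,0,0,-0.6],[0,0,0,0,0,0,-0.4],[0,0,0,0,0,0,-0.4],[0,0,-0.02,0,0,0,-0.4],[0,0,-0.04,0,0,0,-0.4],[0,0,-0.04,0,0,0,-0.4],[0,0,-0.04,0,0,0,-0.4],[0,0,0,0,0,0,-0.4],[0,0,0,0,0,0,-0.4]]}}

```text
t: 35.5
tcp_pos: [0.5497, -0.1946, 0.212]
tool_rot: [0.72, 0.694, 0.0, 0.001]
force: [0.2, 0.4, -0.4]
finger_gap: 0.297
gripper_force: 0.0
```

```bash
python3 - <<'E'
from h import *
d=snap('wrist','10.png'); cols(d,(.39,.65,-.31,-.08),.056,.076); print(manip.sense()['t'],abs(manip.sense()['qd']).max())
E
```

```text
c 0.6131 -0.1903 yaw 87.7 len 188 wid 39 top 0.0707 n 4537 px [356. 176.] barrelz 0.0675
c 0.5486 -0.1905 yaw 87.5 len 165 wid 38 top 0.0707 n 4102 px [275. 188.] barrelz 0.0677
c 0.4909 -0.1900 yaw 87.7 len 140 wid 38 top 0.0709 n 3682 px [202. 193.] barrelz 0.0676
c 0.4219 -0.1851 yaw 87.9 len 115 wid 39 top 0.0709 n 3274 px [117. 193.] barrelz 0.0677
35.55 0.02978022830895743
```

View pics/10.png

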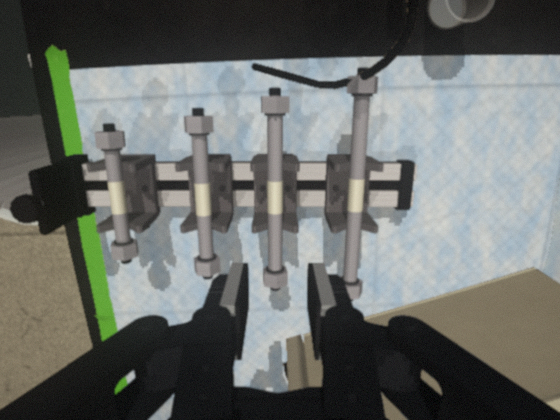

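All four columns are seated and centred, shortest at the stop (column middles at about pixel x 118, 203, 275 and 356), and the arm is clear above them. Handing in.

```bash
python3 -c "
from station import manip
print(manip.sign_off())"
```

```text
the job is handed in; nothing more can be done
None
```

The job is handed in (verdict not shown): in the last wrist view all four columns sat in their own saddles, shortest at the end stop to longest at the far end, each within about 3 mm of its saddle's middle, after about 36 s of the 131 s limit.

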